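# Blue marker from the crowded rack

## Task

Pick the blue paint marker out of the crowded marker rack and stand it in the green pot, so that the steel can be marked out. There is no room for a finger between neighbours, so the only way in is in front of and behind the row. Leave the red and yellow markers standing in the rack and the pot upright.

Things in the scene. Friction and masses are not known exactly. Their poses are not given: they have to be found in the camera images.
- blue_mid (a point): Blue and white paint marker, 137 mm long, barrel 12 mm thick, the upper 42 mm a round blue cap of 15 mm diameter (16 mm over its clip), about 16 g. It stands cap up in one of the rack's three holes (which one varies), leaning up to 4 degrees, foot 5 mm and top 142 mm above the table. This point is its centre, half-way up; its y axis runs along the marker towards the foot.
- red_mid (a point): Red and white paint marker of the same size, a bystander in the same rack; the point is its centre. The rack, fixed to the table: wooden block 110 mm along the row, 80 mm across, 50 mm high, three holes 19 mm wide and 45 mm deep at 30 mm pitch; grey end plates 100 mm high, 25 mm beyond the outer holes. In front and behind the row all is free above the block.
- yellow_mid (a point): Yellow and white paint marker of the same size, the other bystander in the rack; the point is its centre. The row's direction is the line through the red and yellow markers' points. Only 15 mm are free between neighbouring caps, so fingers must close square to the row.
- pot_mouth (a point): Centre of the open mouth, at rim height, of a round, straight-sided green steel pot with a bare rim, standing empty, loose and upright on the table: 72 mm outside diameter, 66 mm inside, 90 mm high, inner floor 5 mm above the table, 0.25 kg; z axis up. A marker let go in it tips against the rim and stays leaning there.

How it is judged:
By the outcome, as a careful person would: the job done as asked, in the order asked, and still so for the second after the job is handed in, with the robot touching nothing.
It also fails if it takes over 48 s, if anything falls off the work surface, if the arm or the gripper's body presses on something with over 40 N, if the wrist force passes 120 N, or if a joint passes its speed limit or range.

## Robot

A 7-joint arm with a two-finger parallel gripper is mounted at the origin on the work surface; the furniture and walls round the work are solid. World frame = base frame: x ahead of the robot, y to its left, z up, the work surface at z = 0. Lengths are in m, angles in rad, forces in N, time in s.
With the tool pointing down it reaches from about 0.425 to 0.875 m from the base axis. Payload 8.4 kg.
Tool frame: the origin (TCP) lies at the very end of the fingers, on their centre line; the grasp point (between the pads) lies 19 mm behind it; z points along the fingers, y is the direction in which the jaws open and shut (so a half turn about z gives the same grasp; the last joint's range is limited). The gripper opens to 85 mm and grips with 20 to 120 N. Pads are 22 mm wide; open, the fingers measure 114 mm over their backs; the gripper's body (76 mm by 85 mm) begins 54 mm behind the grasp point. The pads swing forward as they close: fully open they stand 13 mm farther back than shut.
Start: joints at [-1.265, 0.333, 0.04, 1.465, -0.013, 1.343, -0.059], TCP at [0.256, 0.597, 0.231] pointing down, gripper open.
Joint ranges: [-2.58, 2.58], [-0.38, 2.09], [-1.3, 1.39], [0.25, 2.4], [-1.5, 4.64], [0.08, 2.09], [-2.65, 2.65]. Speed limits (rad/s): [2.22, 2.22, 2.79, 2.79, 3.14, 3.14, 3.14].

## Interface

Orientations are given as a rotation vector (axis times angle).
In Python, from cell import env gives the robot as it stands. The module is installed in compiled form; this text tells all that it offers.
- The arm moves only by the tool carry_out, never from a script. Its argument "motion" is text: rows parted by semicolons, each of 6 numbers parted by spaces: the shift along the world's x, y, z in cm, then the turn, a rotation vector about the world's x, y, z in degrees. A call has exactly 8 rows; each row is the pose to reach, as a shift and turn from the pose commanded when the call began; what a row does not reach only later rows make up. A row lasts 1/12 s, in which the tool goes at most 41.7 mm and 7.16 degrees, less where a joint would pass 70% of its speed; a pose out of reach is approached as far as the arm can. A call with a gripper value outside its range is refused whole. "fingers" is the opening, from 0 (shut) to 1 (fully open), set as the call begins (left out, the last holds). The fingers move at their own pace and stop on an object; the grip force is fixed at half the most. Time passes only in rows, so rows that repeat a pose let the fingers close, or fill a call up. It gives the time, the measured TCP pose, the force and the opening at its end, in the units of the state.
- env.observe(): the state, without advancing time (a new reading comes with each control period).
- env.capture(name): name is "scene" or "top" or "wrist"; returns a dict with "image" (480x640x3 uint8, red, green, blue), "z_map" (480x640 float32, m along the optical axis (not along the pixel's ray), 0 where there is no reading), "camera_matrix" (3x3 intrinsics, pixels), "R" (3x3) and "t" (3): a world point X has camera coordinates R X + t. Camera axes: x right, y down, z forward; pixel columns grow to the right and rows downward; lengths in m; the calibration is good to about 2 mm. The wrist camera is an equidistant fisheye: a pixel r from the principal point sees the ray r / f radians off the axis. A picture is of the moment at which its call begins.
- env.finish_job(): hands the job in, once; it reports no verdict.
Trained networks look in a picture, given as the dict that the camera call returned (one of the last four; its "shot" number tells which), for a name from the list of things; names that differ only in an ending like _2 or _b are one class to them, and where a whole thing is asked for, a point or a joint stands for the part that bears it (a point fixed in the world has none). Each returns a list of dicts, best first, with "p" (0 to 1); they miss things now and then, are a little off and sometimes report something else, mostly with a low value. They report only what shows in the picture. A call takes as long as a camera call.
- env.search_frame(name, picture): "rect" ([left, top, right, bottom] in pixels, round what is visible of it).
- env.regions_of(name, picture): "region" (480x640 bool, what is visible of it) and "rect" ([left, top, right, bottom] in pixels, round what is visible of it).
The state is a dict: "t": time; "joint_positions": joint angles; "joint_velocities": joint speeds; "tau": joint torques, N m; "tool_pos": TCP position; "eef_rot": TCP orientation; "force": force on the tool from outside, world axes, zero at the start; "ft_torque": the same for the moment, N m; "opening": finger opening in m.
Only numpy, scipy, OpenCV 4.12 (cv2) and the standard library are available. Lean on these libraries where they do the work, as an engineer would, in place of code of your own. Each camera call takes 0.05 s, during which the arm holds its last target. There are 200 camera calls.

## Working session

There is one attempt and no reset: what is moved stays moved. The work goes in short steps, Python scripts to look and compute and a tool call to move; the robot and the scene stay as the last step left them, time stands still between calls to the robot, and variables do not carry over. Pictures are saved under pics/ and viewed, about 8 in all and at most 12, crops included, and the job is handed in when it is done.

Besides the shell and the picture viewer there is one more tool, called after "Call:" as name(argument=value, ...) on one line, values as JSON. carry_out: Moves the arm, as the interface text tells. Its arguments: {"type":"object","properties":{"motion":{"type":"string"},"fingers":{"type":"number"}},"required":["motion"]}

```bash
mkdir -p pics; cat > h.py <<'E'
import numpy as np, cv2
from cell import env
def pts(c, m):
    v,u=np.nonzero(m & (c["z_map"]>0)); z=c["z_map"][v,u]; K=c["camera_matrix"]
    P=np.c_[(u-K[0,2])/K[0,0]*z,(v-K[1,2])/K[1,1]*z,z]
    return (P-c["t"])@c["R"]   # R^T (P-t)
def save(c,n): cv2.imwrite(f"pics/{n}.png",c["image"][:,:,::-1])
E
python3 - <<'E'
from h import *
s=env.observe(); print({k:np.round(v,3) for k,v in s.items()})
ims=[]
for n in("scene","top"):
    c=env.capture(n); ims.append(c["image"])
    print(n,"cam pos",np.round(-c["R"].T@c["t"],3))
    for o in("blue_mid","red_mid","yellow_mid","pot_mouth"):
        for r in env.regions_of(o,c)[:2]:
            p=pts(c,r["region"])
            print(o,round(r["p"],2),np.round(r["rect"]),len(p), np.round(np.median(p,0),3) if len(p) else "", np.round(np.percentile(p,[2,98],axis=0),3).tolist() if len(p) else "")
im=cv2.resize(np.vstack(ims),(400*640//480*1,800*1)) if 0 else np.hstack([cv2.resize(i,(400,300)) for i in ims])
save({"image":ims[0]},"scene0"); save({"image":ims[1]},"top0")
E
```

```text
{'t': np.float64(0.0), 'joint_positions': array([-1.265,  0.334,  0.04 ,  1.466, -0.013,  1.343, -0.059]), 'joint_velocities': array([ 0.   ,  0.001, -0.001, -0.001,  0.   ,  0.   ,  0.001]), 'tau': array([ 1.0000e-03, -6.5856e+01,  1.3660e+00, -4.0555e+01,  1.7000e-02,
        1.3000e-02, -0.0000e+00]), 'tool_pos': array([0.256, 0.597, 0.23 ]), 'eef_rot': array([-6.310e-01, -3.077e+00,  2.000e-03]), 'force': array([ 0.225, -0.195,  0.458]), 'ft_torque': array([ 0.008, -0.003,  0.056]), 'opening': np.float64(0.086)}
scene cam pos [-0.023  0.734  0.569]
blue_mid 0.63 [220. 255. 230. 310.] 427 [0.569 0.178 0.098] [[0.565, 0.171, 0.05], [0.577, 0.184, 0.142]]
blue_mid 0.6 [212. 262. 222. 312.] 433 [0.559 0.207 0.106] [[0.556, 0.199, 0.064], [0.567, 0.211, 0.142]]
red_mid 0.76 [203. 267. 212. 309.] 374 [0.55  0.235 0.118] [[0.546, 0.225, 0.083], [0.559, 0.241, 0.143]]
yellow_mid 0.88 [222. 252. 230. 311.] 494 [0.569 0.178 0.102] [[0.565, 0.169, 0.049], [0.578, 0.184, 0.142]]
pot_mouth 0.86 [344. 205. 382. 262.] 1847 [ 0.539 -0.169  0.06 ] [[0.515, -0.226, 0.003], [0.583, -0.156, 0.091]]
top cam pos [0.374 0.01  1.125]
blue_mid 0.45 [190. 201. 207. 221.] 176 [0.56  0.202 0.117] [[0.556, 0.198, 0.04], [0.569, 0.213, 0.143]]
red_mid 0.51 [170. 207. 195. 226.] 152 [0.551 0.23  0.123] [[0.546, 0.226, 0.046], [0.558, 0.24, 0.142]]
yellow_mid 0.63 [205. 197. 224. 216.] 164 [0.57  0.174 0.122] [[0.566, 0.17, 0.038], [0.58, 0.184, 0.143]]
pot_mouth 0.92 [394. 200. 443. 249.] 1746 [ 0.555 -0.196  0.025] [[0.516, -0.224, -0.002], [0.584, -0.155, 0.091]]
```

```bash
python3 - <<'E'
from h import *
c=env.capture("top"); s=env.capture("scene")
a=cv2.resize(c["image"][180:250,150:250],(400,280),interpolation=cv2.INTER_CUBIC); b=cv2.resize(s["image"][235:330,180:260],(336,400))
cv=np.zeros((400,740,3),np.uint8); cv[:280,:400]=a; cv[:,402:738]=b; save({"image":cv},"crop1")
for nm,q in(("top",c),("scene",s)):
  for o in("blue_mid","red_mid","yellow_mid"):
    for r in env.regions_of(o,q)[:2]:
        p=pts(q,r["region"]); 
        t=p[p[:,2]>.138]; print(nm,o,round(r["p"],2),"top",len(t),np.round(t.mean(0),4), np.round(t.min(0),4),np.round(t.max(0),4))
        col=np.median(q["image"][r["region"]],0); print(col)
r=env.regions_of("pot_mouth",c)[0]; p=pts(c,r["region"]); t=p[p[:,2]>.085]
(x,y),rad=cv2.minEnclosingCircle(t[:,:2].astype(np.float32)); print("pot",x,y,rad,len(t))
E
```

```text
top blue_mid 0.76 top 44 [0.5629 0.2049 0.1408] [0.5567 0.1983 0.1384] [0.5695 0.2108 0.1454]
[ 48.5  93.  121.5]
top red_mid 0.55 top 50 [0.5528 0.2327 0.1404] [0.5467 0.2266 0.1381] [0.5599 0.2404 0.1437]
[125.  31.  25.]
top yellow_mid 0.7 top 47 [0.5724 0.1763 0.1404] [0.5662 0.17   0.1384] [0.5783 0.1824 0.1448]
[175. 147.  26.]
scene blue_mid 0.55 top 55 [0.5624 0.2041 0.141 ] [0.5543 0.1964 0.1381] [0.5698 0.21   0.1436]
[ 53.  81. 121.]
scene red_mid 0.88 top 51 [0.5512 0.2326 0.1411] [0.5453 0.2254 0.1382] [0.5587 0.2388 0.1441]
[154.  36.  32.]
scene yellow_mid 0.97 top 55 [0.5704 0.1782 0.1408] [0.5584 0.1693 0.1381] [0.5812 0.1979 0.1433]
[202. 170.  67.]
pot 0.5511934757232666 -0.19039694964885712 0.03702176362276077 287
```

View pics/crop1.png

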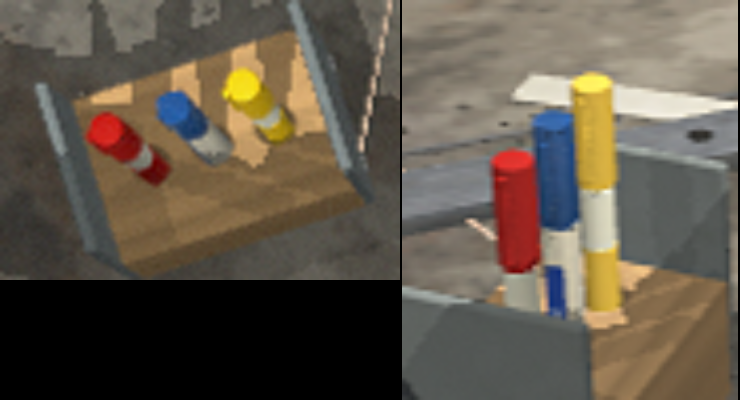

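View pics/scene0.png

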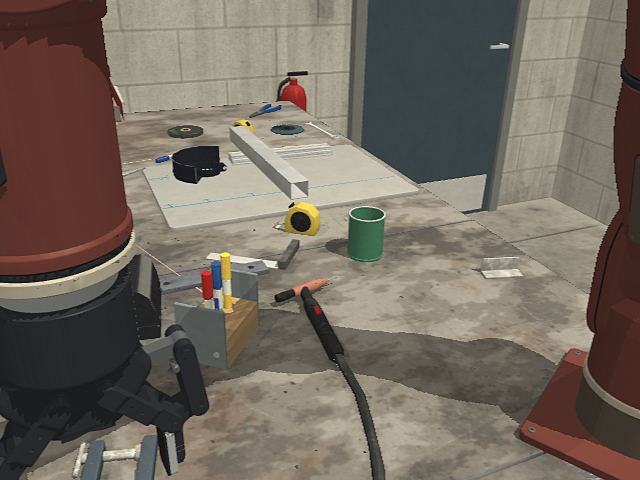

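The blue marker is in the middle hole (top crop about 175,107; cap top near 0.563, 0.204), with red on the left and yellow on the right. The pot is at about (0.551, -0.190). I'm moving to hover over the blue marker with the jaws square to the row, which needs about -48° of turn.

Call:
carry_out(motion="2.4 -3 0 0 0 -6; 4.8 -6 0 0 0 -12; 7.2 -9 0 0 0 -18; 9.6 -12 0 0 0 -24; 12 -15 0 0 0 -30; 14.4 -18 0 0 0 -36; 16.8 -21 0 0 0 -42; 19.2 -24 0 0 0 -48", fingers=1)

```text
t: 1.62
tool_pos: [0.4489, 0.3559, 0.2316]
eef_rot: [-1.835, -2.55, -0.001]
force: [0.9, 0.7, 0.2]
opening: 0.0854
```

Call:
carry_out(motion="2 -2.5 0 0 0 0; 4 -5 0 0 0 0; 6 -7.7 0 0 0 0; 8 -10.3 0 0 0 0; 10 -12.9 0 0 0 0; 11.5 -15.3 0 0 0 0; 11.5 -15.3 0 0 0 0; 11.5 -15.3 0 0 0 0")

```text
t: 2.28
tool_pos: [0.5639, 0.2024, 0.2314]
eef_rot: [1.833, 2.551, -0.0]
force: [-0.6, 1.1, 0.2]
opening: 0.0855
```

```bash
python3 - <<'E'
from h import *
from scipy.spatial.transform import Rotation as Ro
s=env.observe(); R=Ro.from_rotvec(s["eef_rot"]).as_matrix(); print(s["t"],s["tool_pos"],R.round(3),np.degrees(np.arctan2(R[1,1],R[0,1])),s["joint_positions"].round(2))
w=env.capture("wrist"); save(w,"w1"); print(w["camera_matrix"])
for n in("scene","top"):
  q=env.capture(n)
  for o in("blue_mid","red_mid","yellow_mid"):
    for r in env.regions_of(o,q)[:1]:
        p=pts(q,r["region"]); t=p[p[:,2]>.13]; print(n,o,round(r["p"],2),len(t),t.mean(0).round(4) if len(t) else "")
K=w["camera_matrix"]
for o in("blue_mid","red_mid","yellow_mid"):
  for r in env.regions_of(o,w)[:2]:
    v,u=np.nonzero(r["region"]&(w["z_map"]>0)); z=w["z_map"][v,u]
    d=np.c_[(u-K[0,2])/K[0,0],(v-K[1,2])/K[1,1]]; th=np.linalg.norm(d,axis=1)
    P=np.c_[d/np.maximum(th,1e-9)[:,None]*np.tan(th)[:,None]*z[:,None],z]; P=(P-w["t"])@w["R"]
    for a,b in((.13,.15),(.105,.13),(.06,.09)):
        t=P[(P[:,2]>a)&(P[:,2]<b)]; print("w",o,round(r["p"],2),np.round(r["rect"]),a,len(t),((t.min(0)+t.max(0))/2).round(4) if len(t) else "")
E
```

```text
2.2833 [0.56387446 0.20239262 0.23139309] [[-0.319  0.948  0.   ]
 [ 0.948  0.319 -0.   ]
 [-0.     0.    -1.   ]] 18.58327547235976 [-0.77  0.24  0.42  1.61 -0.1   1.31 -0.01]
[[371.64829954   0.         317.16945882]
 [  0.         371.64829954 232.78490266]
 [  0.           0.           1.        ]]
scene blue_mid 0.78 108 [0.5608 0.2052 0.1377]
scene red_mid 0.71 104 [0.5508 0.2339 0.1375]
scene yellow_mid 0.68 104 [0.5698 0.1779 0.1374]
top blue_mid 0.72 62 [0.562  0.2042 0.1392]
top yellow_mid 0.45 75 [0.5723 0.1761 0.1385]
w blue_mid 0.9 [307. 199. 330. 249.] 0.13 435 [0.5653 0.2129 0.1369]
w blue_mid 0.9 [307. 199. 330. 249.] 0.105 159 [0.5644 0.2098 0.1176]
w blue_mid 0.9 [307. 199. 330. 249.] 0.06 89 [0.5699 0.1947 0.0763]
w red_mid 0.73 [306. 157. 330. 203.] 0.13 476 [0.5551 0.2339 0.1368]
w red_mid 0.73 [306. 157. 330. 203.] 0.105 109 [0.5551 0.2368 0.1176]
w red_mid 0.73 [306. 157. 330. 203.] 0.06 81 [0.5573 0.2232 0.0749]
w yellow_mid 0.96 [309. 243. 327. 285.] 0.13 416 [0.5735 0.1844 0.137 ]
w yellow_mid 0.96 [309. 243. 327. 285.] 0.105 236 [0.5749 0.1802 0.1175]
w yellow_mid 0.96 [309. 243. 327. 285.] 0.06 11 [0.575  0.1793 0.0847]
```

View pics/w1.png

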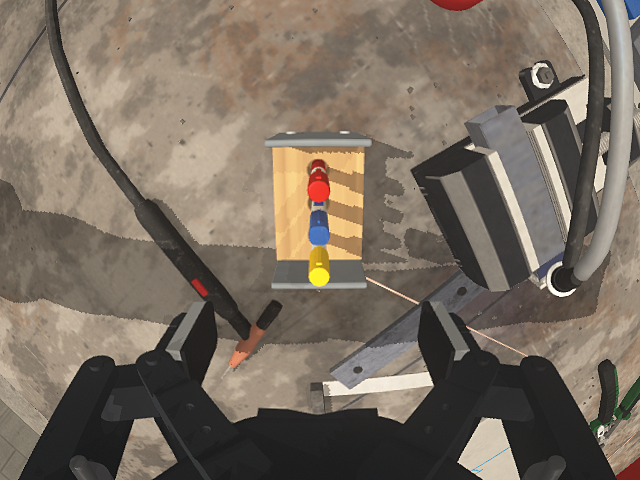

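The wrist view shows the row running vertically at column 318 with the jaws closing horizontally, so they are square to it. A dark fixture stands to the right (about 413–580, 120–290). I'll check its height before going down.

```bash
python3 - <<'E'
from h import *
w=env.capture("wrist"); K=w["camera_matrix"]; m=w["z_map"]>0
v,u=np.nonzero(m); z=w["z_map"][v,u]
d=np.c_[(u-K[0,2])/K[0,0],(v-K[1,2])/K[1,1]]; th=np.linalg.norm(d,axis=1)
P=np.c_[d/np.maximum(th,1e-9)[:,None]*np.tan(th)[:,None]*z[:,None],z]; P=(P-w["t"])@w["R"]
img=np.full((480,640,3),np.nan); img[v,u]=P
for uv in((418,175),(440,170),(450,220),(500,150),(520,250),(490,210),(545,75),(575,230),(600,120),(310,200),(290,200),(318,270),(320,140),(440,420)): print(uv,img[uv[1],uv[0]].round(3))
t=env.capture("top"); p=pts(t,np.ones((480,640),bool)); q=p[(p[:,2]>.03)&(p[:,0]>.6)&(p[:,0]<.9)&(p[:,1]>.05)&(p[:,1]<.5)&(p[:,2]<.2)]
for x in np.arange(.6,.9,.05): 
    k=q[(q[:,0]>=x)&(q[:,0]<x+.05)]; print(round(x,2),len(k),np.percentile(k,[1,99],axis=0).round(3).tolist() if len(k)>5 else "")
E
```

```text
(418, 175) [0.648 0.26  0.029]
(440, 170) [0.658 0.273 0.053]
(450, 220) [nan nan nan]
(500, 150) [0.697 0.311 0.073]
(520, 250) [0.75  0.236 0.089]
(490, 210) [0.702 0.259 0.087]
(545, 75) [0.743 0.412 0.026]
(575, 230) [0.719 0.277 0.179]
(600, 120) [0.714 0.354 0.168]
(310, 200) [0.551 0.228 0.141]
(290, 200) [0.54  0.201 0.05 ]
(318, 270) [0.572 0.183 0.14 ]
(320, 140) [0.547 0.262 0.081]
(440, 420) [0.586 0.229 0.316]
0.6 337 [[0.6, 0.154, 0.033], [0.627, 0.499, 0.184]]
0.65 369 [[0.669, 0.214, 0.031], [0.7, 0.251, 0.088]]
0.7 1636 [[0.701, 0.18, 0.032], [0.749, 0.278, 0.197]]
0.75 1242 [[0.75, 0.193, 0.042], [0.8, 0.296, 0.167]]
0.8 606 [[0.8, 0.203, 0.038], [0.84, 0.314, 0.106]]
0.85 484 [[0.852, 0.322, 0.03], [0.898, 0.466, 0.107]]
0.9 0
```

The fixture is under 0.09 m near the fingers and the hose is more than 0.15 m away, so it's clear to go down.

Call:
carry_out(motion="-0.15 0.2 -2.5 0 0 0.5; -0.15 0.2 -5 0 0 0.5; -0.15 0.2 -7.5 0 0 0.5; -0.15 0.2 -10 0 0 0.5; -0.15 0.2 -12 0 0 0.5; -0.15 0.2 -12.9 0 0 0.5; -0.15 0.2 -12.9 0 0 0.5; -0.15 0.2 -12.9 0 0 0.5")

```text
t: 3.65
tool_pos: [0.5618, 0.2064, 0.1028]
eef_rot: [1.818, 2.562, -0.0]
force: [0.0, -0.7, 0.3]
opening: 0.0851
```

```bash
python3 - <<'E'
from h import *
s=env.observe(); print(s["t"],s["tool_pos"],s["force"])
w=env.capture("wrist"); c=env.capture("scene"); 
b=cv2.resize(c["image"][200:340,130:290],(549,480))
im=np.hstack([w["image"][:,200:440],b]); save({"image":im},"down")
E
```

```text
3.65 [0.56175651 0.20644275 0.10279674] [ 0.01146392 -0.69666418  0.28933425]
```

View pics/down.png

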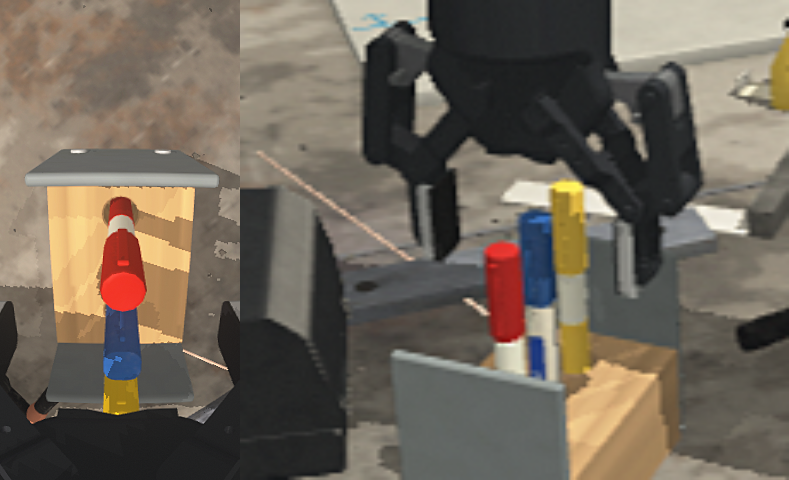

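The jaws straddle the blue cap in front of and behind the row, with red and yellow outside them. The tool reads about 2 mm too far towards red, so I'm correcting that and closing.

Call:
carry_out(motion="0.07 -0.2 0 0 0 0; 0.07 -0.2 0 0 0 0; 0.07 -0.2 0 0 0 0; 0.07 -0.2 0 0 0 0; 0.07 -0.2 0 0 0 0; 0.07 -0.2 0 0 0 0; 0.07 -0.2 0 0 0 0; 0.07 -0.2 0 0 0 0", fingers=0)

```text
t: 4.42
tool_pos: [0.5624, 0.2046, 0.1025]
eef_rot: [1.817, 2.562, 0.001]
force: [0.0, 0.5, 0.5]
opening: 0.0135
```

Call:
carry_out(motion="0 0 0 0 0 0; 0 0 0 0 0 0; 0 0 0 0 0 0; 0 0 0 0 0 0; 0 0 0 0 0 0; 0 0 0 0 0 0; 0 0 0 0 0 0; 0 0 0 0 0 0")

```text
t: 5.08
tool_pos: [0.5624, 0.2045, 0.1025]
eef_rot: [1.817, 2.562, 0.001]
force: [1.3, -0.0, 2.2]
opening: 0.0135
```

Call:
carry_out(motion="0 0 0.5 0 0 0; 0 0 1 0 0 0; 0 0 1.7 0 0 0; 0 0 2.4 0 0 0; 0 0 3.1 0 0 0; 0 0 3.8 0 0 0; 0 0 4.5 0 0 0; 0 0 5.3 0 0 0")

```text
t: 5.75
tool_pos: [0.5617, 0.2041, 0.1559]
eef_rot: [-1.817, -2.562, 0.002]
force: [-0.6, -0.5, -0.0]
opening: 0.0132
```

Call:
carry_out(motion="0 0 1.5 0 0 0; 0 0 3 0 0 0; 0 0 4.5 0 0 0; 0 0 6 0 0 0; 0 0 7.5 0 0 0; 0 0 9 0 0 0; 0 0 10.5 0 0 0; 0 0 11.2 0 0 0")

```text
t: 6.42
tool_pos: [0.5625, 0.2042, 0.2697]
eef_rot: [1.818, 2.562, 0.002]
force: [0.3, -0.0, -0.1]
opening: 0.0139
```

```bash
python3 - <<'E'
from h import *
s=env.observe(); print(s["t"],s["tool_pos"],s["force"],s["opening"])
for n in("scene","top"):
  q=env.capture(n)
  if n=="scene": save({"image":cv2.resize(q["image"][130:340,100:380],(800,600))},"lift")
  for o in("blue_mid","red_mid","yellow_mid","pot_mouth"):
    for r in env.regions_of(o,q)[:1]:
        p=pts(q,r["region"]); print(n,o,round(r["p"],2),np.median(p,0).round(3),np.percentile(p,[3,97],axis=0).round(3).tolist())
E
```

```text
6.4167 [0.56251321 0.20423498 0.26974446] [ 0.33837964 -0.0336927  -0.07125017] 0.013949537909383532
scene blue_mid 0.81 [0.559 0.207 0.236] [[0.555, 0.198, 0.177], [0.565, 0.21, 0.307]]
scene red_mid 0.93 [0.549 0.235 0.118] [[0.546, 0.229, 0.089], [0.555, 0.24, 0.142]]
scene yellow_mid 0.79 [0.569 0.178 0.098] [[0.566, 0.153, 0.049], [0.588, 0.183, 0.142]]
scene pot_mouth 0.83 [ 0.539 -0.169  0.06 ] [[0.515, -0.226, 0.006], [0.581, -0.156, 0.091]]
top blue_mid 0.4 [0.557 0.199 0.197] [[0.555, 0.197, 0.169], [0.565, 0.205, 0.231]]
top yellow_mid 0.5 [0.57  0.174 0.112] [[0.566, 0.17, 0.029], [0.579, 0.184, 0.143]]
top pot_mouth 0.83 [ 0.556 -0.196  0.028] [[0.516, -0.223, 0.0], [0.584, -0.155, 0.091]]
```

View pics/lift.png

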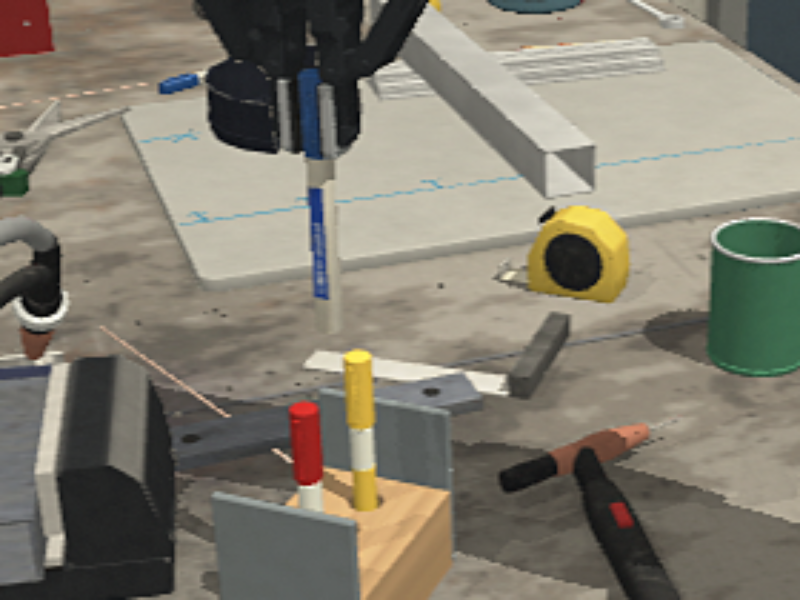

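The marker is held by its cap nearly upright, foot around (330,330) in the crop, and red and yellow are still standing in the rack. I'm moving it over the pot.

Call:
carry_out(motion="0 -1.5 0 0 0 0; -0.1 -4 0 0 0 0; -0.2 -6.5 0 0 0 0; -0.3 -9 0 0 0 0; -0.4 -11.5 0 0 0 0; -0.5 -14 0 0 0 0; -0.6 -16.5 0 0 0 0; -0.7 -19 0 0 0 0")

```text
t: 7.58
tool_pos: [0.5547, 0.0121, 0.2673]
eef_rot: [-1.818, -2.562, 0.0]
force: [1.4, -0.4, 0.6]
opening: 0.0137
```

Call:
carry_out(motion="0 -2.5 0 0 0 0; -0.1 -5.5 0 0 0 0; -0.2 -8.5 0 0 0 0; -0.2 -11.5 0 0 0 0; -0.3 -14.5 0 0 0 0; -0.4 -17.5 0 0 0 0; -0.4 -19.5 0 0 0 0; -0.4 -20.4 0 0 0 0")

```text
t: 8.25
tool_pos: [0.5497, -0.1941, 0.2675]
eef_rot: [1.824, 2.557, -0.002]
force: [-0.8, -0.1, -0.9]
opening: 0.0137
```

```bash
cat > chk.py <<'E'
from h import *
import sys
s=env.observe(); print(s["t"],s["tool_pos"],s["force"],s["opening"])
for n in("scene","top"):
  q=env.capture(n)
  if n=="scene": save({"image":cv2.resize(q["image"][100:310,240:520],(800,600))},sys.argv[1])
  for r in env.regions_of("blue_mid",q)[:1]:
    p=pts(q,r["region"]); print(n,"blue",round(r["p"],2))
    for a in np.arange(.0,.34,.03):
        k=p[(p[:,2]>=a)&(p[:,2]<a+.03)]
        if len(k)>4: print("  ",len(k),np.median(k,0).round(4))
    print("  zrange",np.percentile(p[:,2],[2,98]))
  for r in env.regions_of("pot_mouth",q)[:1]:
    p=pts(q,r["region"]); t=p[(p[:,2]>.085)&(p[:,2]<.096)].astype(np.float32)
    print(n,"pot",round(r["p"],2),cv2.minEnclosingCircle(t[:,:2]), len(t))
E
python3 chk.py over
```

```text
8.25 [ 0.54972246 -0.19413249  0.2674582 ] [-0.79576317 -0.11436644 -0.85347124] 0.01366602784029128
scene blue 0.63
   34 [ 0.5468 -0.1925  0.1756]
   100 [ 0.5466 -0.1914  0.1953]
   106 [ 0.5462 -0.1915  0.225 ]
   103 [ 0.5466 -0.1917  0.2541]
   99 [ 0.5467 -0.1901  0.2853]
   30 [ 0.5469 -0.191   0.3046]
  zrange [0.17309716 0.30629549]Traceback (most recent call last):
  File "chk.py", line 15, in <module>
    print(n,"pot",round(r["p"],2),cv2.minEnclosingCircle(t[:,:2]), len(t))
                                  ~~~~~~~~~~~~~~~~~~~~~~^^^^^^^^^
cv2.error: OpenCV(4.12.0) /io/opencv/modules/imgproc/src/shapedescr.cpp:201: error: (-215:Assertion failed) count >= 0 && (depth == CV_32F || depth == CV_32S) in function 'minEnclosingCircle'
```

View pics/over.png

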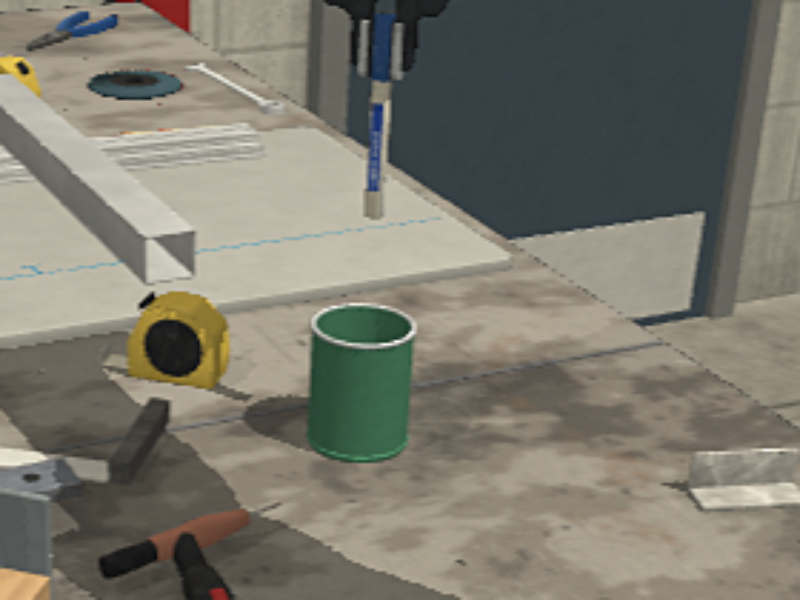

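The marker hangs vertically (x and y constant to 2 mm along its length), about 3 mm from the pot's axis. I'm lowering it inside.

Call:
carry_out(motion="0.1 0.3 -1 0 0 0; 0.1 0.3 -2.5 0 0 0; 0.1 0.3 -4 0 0 0; 0.1 0.3 -5.5 0 0 0; 0.1 0.3 -7 0 0 0; 0.1 0.3 -8.5 0 0 0; 0.1 0.3 -9.5 0 0 0; 0.1 0.3 -10 0 0 0")

```text
t: 9.07
tool_pos: [0.5518, -0.1844, 0.1653]
eef_rot: [-1.813, -2.563, 0.001]
force: [-0.7, -1.0, -0.2]
opening: 0.0135
```

Call:
carry_out(motion="0 0 -1 0 0 0; 0 0 -2 0 0 0; 0 0 -3 0 0 0; 0 0 -4 0 0 0; 0 0 -5 0 0 0; 0 0 -5.5 0 0 0; 0 0 -5.8 0 0 0; 0 0 -5.8 0 0 0")

```text
t: 9.73
tool_pos: [0.5519, -0.1866, 0.1086]
eef_rot: [-1.817, -2.562, 0.001]
force: [-0.2, -0.8, -0.4]
opening: 0.0132
```

```bash
sed -i 's/print(n,"pot",.*/print(n,"pot",round(r["p"],2),len(t),cv2.minEnclosingCircle(np.ascontiguousarray(t[:,:2])) if len(t)>9 else "",p[:,2].max())/' chk.py; python3 chk.py inpot
```

```text
9.7333 [ 0.55190241 -0.18655324  0.10863825] [-0.21016013 -0.75475222 -0.41016739] 0.013228607143355824
scene blue 0.58
   20 [ 0.5486 -0.1841  0.0864]
   90 [ 0.5489 -0.1832  0.1045]
   77 [ 0.5491 -0.1826  0.1358]
  zrange [0.08552881 0.14720396]
scene pot 0.68 211 ((0.5485419631004333, -0.19273333251476288), 0.038637675344944) 0.09272077383487541
top pot 0.74 81 ((0.5534521341323853, -0.16783428192138672), 0.02828160859644413) 0.5390460831579258
```

View pics/inpot.png

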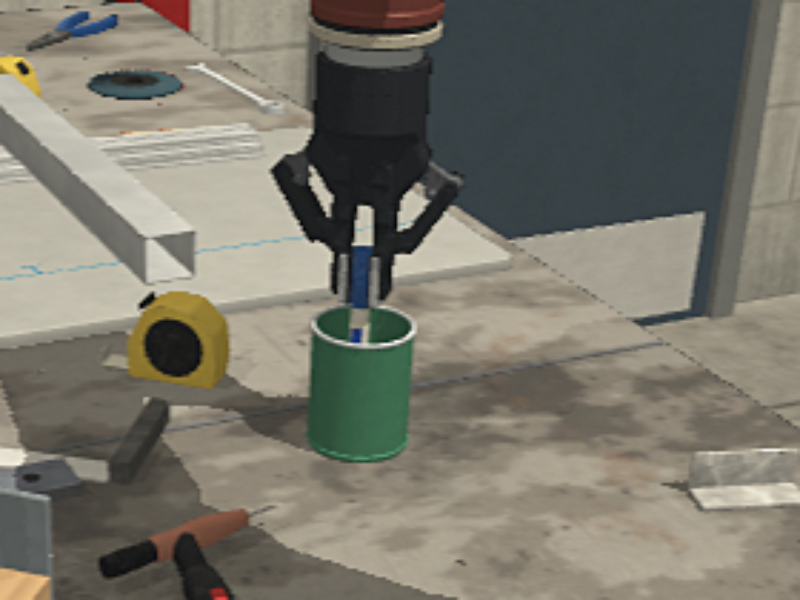

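The marker is inside the pot mouth, foot about 5 mm above the floor, top at 0.147, and the pot is upright and unmoved. I'm releasing it and retreating straight up.

Call:
carry_out(motion="0 0 0 0 0 0; 0 0 0 0 0 0; 0 0 0 0 0 0; 0 0 0 0 0 0; 0 0 0 0 0 0; 0 0 0 0 0 0; 0 0 0 0 0 0; 0 0 0 0 0 0", fingers=1)

```text
t: 10.7
tool_pos: [0.5522, -0.1866, 0.1093]
eef_rot: [-1.817, -2.562, 0.0]
force: [-0.0, 0.9, -0.1]
opening: 0.0856
```

Call:
carry_out(motion="0 0 0 0 0 0; 0 0 0 0 0 0; 0 0 0 0 0 0; 0 0 0 0 0 0; 0 0 0.5 0 0 0; 0 0 1 0 0 0; 0 0 1.5 0 0 0; 0 0 2 0 0 0")

```text
t: 11.37
tool_pos: [0.5524, -0.1867, 0.1301]
eef_rot: [1.817, 2.562, 0.0]
force: [-0.2, 0.0, 0.6]
opening: 0.0854
```

Call:
carry_out(motion="0 0 1 0 0 0; 0 0 2 0 0 0; 0 0 3.5 0 0 0; 0 0 5 0 0 0; 0 0 7 0 0 0; 0 0 9 0 0 0; 0 0 11 0 0 0; 0 0 12 0 0 0")

```text
t: 12.03
tool_pos: [0.553, -0.1871, 0.2527]
eef_rot: [1.816, 2.56, 0.003]
force: [0.5, 0.2, 0.4]
opening: 0.0853
```

```bash
python3 chk.py final; python3 - <<'E'
from h import *
q=env.capture("scene")
for o in("red_mid","yellow_mid"):
  r=env.regions_of(o,q)[0]; p=pts(q,r["region"]); print(o,round(r["p"],2),np.median(p,0).round(3),p[:,2].max().round(3))
a=q["image"][150:330,180:420]; save({"image":cv2.resize(a,(800,600))},"final")
E
```

```text
12.0333 [ 0.55295171 -0.18708362  0.25272897] [0.52745322 0.19427381 0.40537029] 0.08528624035306127
scene blue 0.49
   22 [ 0.5474 -0.1848  0.0868]
   96 [ 0.5465 -0.1843  0.1058]
   85 [ 0.546  -0.1845  0.1328]
  zrange [0.08342252 0.14249463]
scene pot 0.68 249 ((0.5519473552703857, -0.19112028181552887), 0.039649542421102524) 0.10276054072422992
top blue 0.56
   13 [ 0.5489 -0.1819  0.0183]
   32 [ 0.5471 -0.1819  0.0471]
   31 [ 0.5479 -0.1818  0.0767]
   29 [ 0.5461 -0.1817  0.1092]
   76 [ 0.5502 -0.1844  0.139 ]
  zrange [0.01408027 0.14266421]
top pot 0.73 216 ((0.551143229007721, -0.19024379551410675), 0.03690465912222862) 0.14164548762768736
red_mid 0.61 [0.55  0.235 0.118] 0.144
yellow_mid 0.71 [0.57  0.178 0.099] 0.144
```

View pics/final.png

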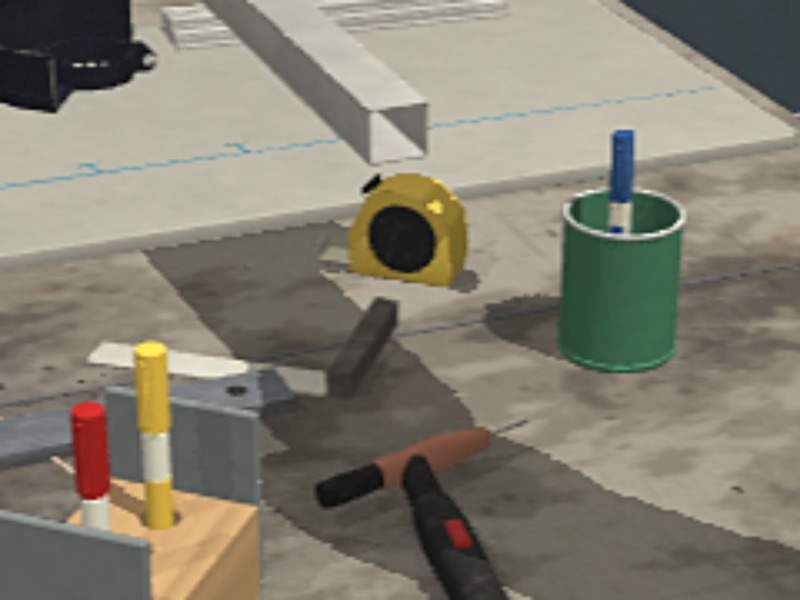

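The marker stands in the pot, not yet leaning on the rim. I'll move further away and give it time to settle.

Call:
carry_out(motion="0 0 1 0 0 0; 0 0 2 0 0 0; 0 0 3 0 0 0; 0 0 4 0 0 0; 0 0 5 0 0 0; 0 0 5 0 0 0; 0 0 5 0 0 0; 0 0 5 0 0 0")

```text
t: 13.15
tool_pos: [0.5521, -0.1865, 0.2991]
eef_rot: [-1.817, -2.562, 0.0]
force: [0.5, 0.2, 0.0]
opening: 0.0856
```

Call:
carry_out(motion="0 0 0 0 0 0; 0 0 0 0 0 0; 0 0 0 0 0 0; 0 0 0 0 0 0; 0 0 0 0 0 0; 0 0 0 0 0 0; 0 0 0 0 0 0; 0 0 0 0 0 0")

```text
t: 13.82
tool_pos: [0.5522, -0.1866, 0.2993]
eef_rot: [-1.818, -2.562, 0.0]
force: [-0.0, 0.6, -0.5]
opening: 0.0852
```

Call:
carry_out(motion="0 0 0 0 0 0; 0 0 0 0 0 0; 0 0 0 0 0 0; 0 0 0 0 0 0; 0 0 0 0 0 0; 0 0 0 0 0 0; 0 0 0 0 0 0; 0 0 0 0 0 0")

```text
t: 14.48
tool_pos: [0.5522, -0.1866, 0.2993]
eef_rot: [-1.817, -2.562, 0.0]
force: [-0.3, -0.5, 0.3]
opening: 0.0859
```

```bash
python3 chk.py final2
```

```text
14.4833 [ 0.55218997 -0.18656111  0.29931164] [-0.26438086 -0.53281375  0.30766959] 0.0858565944390978
scene blue 0.46
   33 [ 0.5488 -0.1855  0.0856]
   90 [ 0.5471 -0.1847  0.1062]
   84 [ 0.5476 -0.1838  0.1329]
  zrange [0.0815352  0.14217674]
scene pot 0.69 221 ((0.547802746295929, -0.19181184470653534), 0.039911895990371704) 0.10104797947455733
top blue 0.59
   35 [ 0.5485 -0.1835  0.0069]
   27 [ 0.5462 -0.1818  0.0447]
   33 [ 0.5467 -0.1821  0.0754]
   26 [ 0.546  -0.1813  0.1111]
   76 [ 0.5488 -0.1845  0.139 ]
  zrange [0.00198999 0.14257277]
top pot 0.93 294 ((0.5515561699867249, -0.19027040898799896), 0.0370839461684227) 0.1448222094470396
```

```bash
python3 -c "
from cell import env; print(env.finish_job())"
```

```text
the job is handed in; nothing more can be done
None
```

The blue marker is standing in the green pot, and I handed the job in at about 14.5 s of the 48 s allowed. I took the marker from the middle hole with the fingers closed square to the row, lifted it clear, lowered it inside the rim and let go. Then I backed the open gripper straight up to 0.30 m.

**Last checks:**
- **Blue marker:** it stands upright in the pot, about 5 mm from the pot's axis, with its top at about 0.142 m. It had not moved over about 3.8 s after release, measured to about 2 mm. It stands free and is not leaning on the rim as the task text said it would.
- **Pot:** it is upright and still at (0.551, -0.190).
- **Red and yellow markers:** both were still standing in the rack, unmoved, in the picture taken just after release.
- **Forces:** every reading I took at the wrist was under 3 N.

**Readings that disagreed:**
- **Grip opening:** it read about 13.5 mm on the 15 mm cap, but the lift picture showed a firm hold.
- **Close wrist-camera fixes of the caps:** they were up to 8 mm off the fixed cameras, so I used the fixed cameras.

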